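# Free the seized drawer pin and put the carvings away

### The arm

A 6-joint arm with a two-finger parallel gripper is mounted at the origin on the work surface. World frame = base frame: x ahead of the robot, y to its left, z up, the work surface at z = 0. Lengths are in m, angles in rad, forces in N, time in s.
With the tool pointing down it reaches from about 0.35 to 0.775 m from the base axis. Payload 7.3 kg.
Tool frame: the origin (TCP) lies at the very end of the fingers, on their centre line; the grasp point (between the pads) lies grip_point_offset behind it (grip_point_offset is the distance from the TCP to the grasp point, in m); z points along the fingers, y is the direction in which the jaws open and shut (so a half turn about z gives the same grasp; the last joint's range is limited). The gripper opens to 92 mm and grips with 3 to 60 N. Pads are 19 mm wide; open, the fingers measure 130 mm over their backs; the gripper's body (75 mm by 190 mm) begins 47 mm behind the grasp point.
Start: joints at [-1.439, 0.342, 1.524, -0, 1.275, -0.146], TCP at [0.144, -0.505, 0.227] pointing down, gripper open.
Joint ranges: [-2.53, 2.53], [-0.77, 2.02], [0.04, 2.7], [-1, 4.14], [0.28, 2.66], [-3.11, 3.11]. Speed limits (rad/s): [2.57, 2.57, 3.14, 3.14, 3.14, 3.14].

### API

Orientations are given as [roll, pitch, yaw] about the fixed x, y, z axes, in that order (R = Rz(yaw) Ry(pitch) Rx(roll)).
In Python, from cell import * gives the robot as it stands.
- The arm moves only by the shell command python3 -m inch 'ROWS' [OPENING] [FORCE]. ROWS is JSON, a list that holds one entry, the list of rows, each a list of 4 numbers: the shift along the tool's x, y, z in mm, then the turn about the tool's z in rad. In form: [[[x, y, z, roll], ...]]. A call has 1 to 10 rows; each row shifts and turns the commanded pose from where the row before left it, along the tool's axes as they then stand; what a row does not reach is not made up. A row lasts 1/8 s, in which the tool goes at most 62.5 mm and 10.7 degrees, less where a joint would pass 70% of its speed; a pose out of reach is approached as far as the arm can. A call with a gripper value outside its range is refused whole. OPENING is the closure, from -1 (fully open) to 1 (shut), set as the call begins (- or left out, the last holds). The fingers move at their own pace and stop on an object; FORCE is the grip in N (left out, the last holds). Time passes only in rows, so rows that do not move let the fingers close. It gives the time, the measured TCP pose, the force and the opening at its end, in the units of the state.
- observe(): the state, without advancing time (a new reading comes with each control period).
- read_camera(name): name is "side" or "top"; returns a dict with "img" (420x560x3 uint8, blue, green, red), "fx", "fy", "cx", "cy" (pixels), "eye" and "rotation" of the camera in the world. Camera axes: x right, y down, z forward; pixel columns grow to the right and rows downward; lengths in m; the calibration is good to about 2 mm. A picture is of the moment at which its call begins. There is no depth.
- hand_in(): hands the job in, once; it reports no verdict.
Trained networks look in the newest picture that a camera, given by its name, has taken for a name from the list of things; names that differ only in an ending like _2 or _b are one class to them, and where a whole thing is asked for, a point or a joint stands for the part that bears it (a point fixed in the world has none). Each returns a list of dicts, best first, with "conf" (0 to 1); they miss things now and then, are a little off and sometimes report something else, mostly with a low value. They report only what shows in the picture. A call takes as long as a camera call. They do not tell look-alikes from the thing itself.
- boxes_of(camera, label): "at" ([row, column] in pixels, amid what is visible of it).
- place_of(camera, label): "at" ([row, column] in pixels: a listed point, or the origin of a listed thing).
The state is a dict: "time": time; "qpos": joint angles; "qvel": joint speeds; "joint_efforts": joint torques, N m; "tool_pos": TCP position; "tool_rot": TCP orientation; "contact_force": force on the tool from outside, world axes, zero at the start; "torque": the same for the moment, N m; "opening": finger opening in m.
Only numpy, scipy, OpenCV 4.12 (cv2) and the standard library are available. Lean on these libraries where they do the work, as an engineer would, in place of code of your own. Each camera call takes 0.05 s, during which the arm holds its last target. There are 200 camera calls.

### The job

Free the seized locking pin from the lock plate of the drawer unit by twisting it back and forth while easing it up, never wrenching it straight up so that the lock plate lifts, and leave the pin lying in the grey tool tray. Then pull the drawer out to its stop, put every white plaster bird on the drawer's floor (any way up, not on top of each other), and push the drawer fully shut. Do not disturb the brush pot, the glue bottle and the paint jar.

Things in the scene. Friction and masses are not known exactly. Their poses are not given: they have to be found in the camera images.
- cabinet_front (a point): Low white drawer unit with a blue top, fixed on the table, 330 mm wide, 262 mm deep, 105 mm high. This point is the middle of the top's front edge, in the plane of the shut drawer's front, 105 mm above the table. Its x axis points into the unit (the drawer opens along -x), y to the robot's left, z up.
- drawer (a joint): How far the drawer is pulled out, m: 0 shut, 0.20 at its stop. It slides stiffly (about 2 N) and is blocked by the locking pin, which stands 3 mm in front of the drawer's front, until the pin has been raised by 32 mm or more.
- drawer_handle (a point): Middle of the drawer's steel bar handle: a horizontal bar about 10 mm thick and 110 mm long across the front, 35 mm in front of the drawer's face, 43 mm below the unit's top, so it can be pinched from above with one finger between bar and face. Moves with the drawer.
- drawer_in (a point): Centre of the drawer's inner floor (on it, 24 mm above the table); moves with the drawer, axes as cabinet_front. Inside 204 mm front to back, 274 mm across; front 62 mm higher than the floor, sides 42 mm. 66 mm of free height under the unit's top. Fully out, all but the rear 16 mm of the floor lies in front of the unit.
- lock_plate (a joint): How far the lock plate is lifted, m: 0 seated. A dark steel plate, 48 mm wide, with a barrel (40 mm square) overhanging the unit's front edge, its axis 120 mm to +y of cabinet_front and 9 mm in front of it, from 13 mm below to 27 mm above the unit's top. A spring holds it down: about 20 N upwards begins to lift it, then 2.5 N per mm; at 6 mm it is wrenched.
- pin_grip (a point): Centre of the locking pin's flat steel handle: 48 mm long (pin's x), 14 mm thick (y), 36 mm tall (z, which points from tip to handle). Pin 123 mm long, 0.16 kg. Its thick part is seized in the lock plate's barrel: a straight pull needs 40 to 60 N and wrenches the plate. It twists either way without a stop (0.5 N m); while it turns, about 3 mm of rise per radian of twist needs only 15 to 25 N.
- pin_tip (a point): Tip of the pin, on its axis, 105 mm below pin_grip. The shank is 12 mm thick for 46 mm from the tip, then 18 mm; a 28 mm collar, 77 to 82 mm from the tip, rests on the barrel's top. After 30 mm of rise the pin is loose; after 77 mm it is out of the barrel.
- tray_in (a point): Centre of the inner floor of the grey open tool tray, fixed on the table, inside 152 mm (its x) by 212 mm (its y), outside 160 x 220 mm, floor 4 mm above the table, rim 35 mm above the table.
- bird1_c (a point): Centre of the block body (18 mm above its underside) of a white plaster bird carving, 0.13 kg: body 64 mm long (x, head at +x), 44 mm wide (y), 36 mm tall (z) with a round head up to 53 mm above the underside. Two to four of the four birds are there.
- bird2_c (a point): Centre of the block body (18 mm above its underside) of a white plaster bird carving, 0.13 kg: body 64 mm long (x, head at +x), 44 mm wide (y), 36 mm tall (z) with a round head up to 53 mm above the underside. Two to four of the four birds are there.
- bird3_c (a point): Centre of the block body (18 mm above its underside) of a white plaster bird carving, 0.13 kg: body 64 mm long (x, head at +x), 44 mm wide (y), 36 mm tall (z) with a round head up to 53 mm above the underside. Two to four of the four birds are there.
- bird4_c (a point): Centre of the block body (18 mm above its underside) of a white plaster bird carving, 0.13 kg: body 64 mm long (x, head at +x), 44 mm wide (y), 36 mm tall (z) with a round head up to 53 mm above the underside. Two to four of the four birds are there.
- brush_pot: White pot with brushes, 76 mm across, 200 mm tall; leave alone. Origin under its centre.
- glue: White glue bottle, 60 mm across, 150 mm tall; leave alone. Origin under its centre.
- paint_jar: Glass paint jar, 72 mm across, 90 mm tall; leave alone. Origin under its centre.
Things that resemble listed ones, but are neither listed nor needed, are in the scene too. Leave any blue, orange or turquoise look-alike of the part that bears bird2_c alone.

How it is judged:
On the way, in this order (a step that is already met when the one before it is completed fails the run):
1. the pin is drawn right out of the barrel (z of pin_tip in the frame of cabinet_front above 0.029 m), for 0.1 s.
2. the drawer is pulled out to its stop (value of joint drawer above 0.19 m), for 0.2 s.
3. every bird is on the floor of the open drawer (value of joint drawer above 0.1 m and x of bird1_c in the frame of drawer_in between -0.098 and 0.098 m and y of bird1_c in the frame of drawer_in between -0.135 and 0.135 m and z of bird1_c in the frame of drawer_in between 0 and 0.042 m and x of bird2_c in the frame of drawer_in between -0.098 and 0.098 m and y of bird2_c in the frame of drawer_in between -0.135 and 0.135 m and z of bird2_c in the frame of drawer_in between 0 and 0.042 m and x of bird3_c in the frame of drawer_in between -0.098 and 0.098 m and y of bird3_c in the frame of drawer_in between -0.135 and 0.135 m and z of bird3_c in the frame of drawer_in between 0 and 0.042 m and x of bird4_c in the frame of drawer_in between -0.098 and 0.098 m and y of bird4_c in the frame of drawer_in between -0.135 and 0.135 m and z of bird4_c in the frame of drawer_in between 0 and 0.042 m), for 0.3 s.
4. the drawer is fully shut (value of joint drawer below 0.005 m), for 0.2 s.
At the end, for the whole second after the job is handed in: The drawer is shut to within 5 mm with every bird that is there on its floor (centre within the drawer and under 42 mm above the floor), the pin lies in the tool tray with both ends inside and less than 55 mm above its floor, and the lock plate is seated (value of joint drawer below 0.005 m and x of bird1_c in the frame of drawer_in between -0.098 and 0.098 m and y of bird1_c in the frame of drawer_in between -0.135 and 0.135 m and z of bird1_c in the frame of drawer_in between 0 and 0.042 m and x of bird2_c in the frame of drawer_in between -0.098 and 0.098 m and y of bird2_c in the frame of drawer_in between -0.135 and 0.135 m and z of bird2_c in the frame of drawer_in between 0 and 0.042 m and x of bird3_c in the frame of drawer_in between -0.098 and 0.098 m and y of bird3_c in the frame of drawer_in between -0.135 and 0.135 m and z of bird3_c in the frame of drawer_in between 0 and 0.042 m and x of bird4_c in the frame of drawer_in between -0.098 and 0.098 m and y of bird4_c in the frame of drawer_in between -0.135 and 0.135 m and z of bird4_c in the frame of drawer_in between 0 and 0.042 m and x of pin_grip in the frame of tray_in between -0.08 and 0.08 m and y of pin_grip in the frame of tray_in between -0.11 and 0.11 m and z of pin_grip in the frame of tray_in between -0.005 and 0.055 m and x of pin_tip in the frame of tray_in between -0.08 and 0.08 m and y of pin_tip in the frame of tray_in between -0.11 and 0.11 m and z of pin_tip in the frame of tray_in between -0.005 and 0.055 m and value of joint lock_plate below 0.002 m); the robot touches nothing.
It fails at once if the lock plate is wrenched up by 6 mm or more (value of joint lock_plate above 0.006 m).
It fails at once if the brush pot is pushed more than 3 cm or knocked over (distance of brush_pot from where it was at the start of the episode above 0.03 m or angle between brush_pot's own z axis and vertical above 0.5 rad).
It fails at once if the glue is pushed more than 3 cm or knocked over (distance of glue from where it was at the start of the episode above 0.03 m or angle between glue's own z axis and vertical above 0.5 rad).
It fails at once if the paint jar is pushed more than 3 cm or knocked over (distance of paint_jar from where it was at the start of the episode above 0.03 m or angle between paint_jar's own z axis and vertical above 0.5 rad).
Of bird1, bird2, bird3, bird4 only 2 to 4 are there at a start; the rules pass over those that are not, and their reading is None.
At some moment in a run one of bird1, bird2, bird3, bird4 may be knocked a few centimetres aside while the robot is not near it.
Once in a run the grip may slacken for a moment while it holds something.
It also fails if it takes over 210 s, if anything falls off the work surface, if the arm or the gripper's body presses on something with over 40 N, if the wrist force passes 120 N, or if a joint passes its speed limit or range.

## Working session

There is one attempt and no reset: what is moved stays moved. The work goes in short steps, Python scripts to look and compute and a shell command to move; the robot and the scene stay as the last step left them, time stands still between calls to the robot, and variables do not carry over. Pictures are saved under pics/ and viewed, about 12 in all and at most 16, crops included, and the job is handed in when it is done.

```bash
ls; mkdir -p pics
cat > h.py <<'E'
from cell import *
import numpy as np, cv2
def cam(n):
    return read_camera(n)
def ray(c,at):
    r,k=at
    d=np.array([(k-c["cx"])/c["fx"],(r-c["cy"])/c["fy"],1.0])
    return np.array(c["eye"]),np.array(c["rotation"])@d
def onz(c,at,z):
    e,d=ray(c,at); return e+d*(z-e[2])/d[2]
def tri(c1,a1,c2,a2):
    e1,d1=ray(c1,a1); e2,d2=ray(c2,a2)
    d1/=np.linalg.norm(d1); d2/=np.linalg.norm(d2)
    s=np.linalg.lstsq(np.c_[d1,-d2],e2-e1,rcond=None)[0]
    p,q=e1+s[0]*d1,e2+s[1]*d2
    return (p+q)/2,np.linalg.norm(p-q)
def proj(c,p):
    v=np.array(c["rotation"]).T@(np.array(p)-np.array(c["eye"]))
    return [c["fy"]*v[1]/v[2]+c["cy"],c["fx"]*v[0]/v[2]+c["cx"]]
E
python3 - <<'E'
from h import *
np.set_printoptions(precision=3,suppress=True)
s=observe(); print({k:np.round(v,3) for k,v in s.items()}); 
C={n:cam(n) for n in("side","top")}
for n in C:
    c=C[n]; cv2.imwrite(f"pics/{n}0.png",c["img"]); print(n,c["eye"],c["fx"],np.array(c["rotation"]).tolist())
    for l in("cabinet_front","drawer_handle","drawer_in","pin_grip","pin_tip","tray_in","bird1_c","brush_pot","glue","paint_jar"):
        print(l,[(np.round(x["at"],1).tolist(),round(x["conf"],2)) for x in place_of(n,l)][:8])
E
```

```text
pics
{'time': np.float64(0.0), 'qpos': array([-1.439,  0.343,  1.525, -0.   ,  1.275, -0.146]), 'qvel': array([-0.   , -0.001,  0.001, -0.001, -0.   ,  0.001]), 'joint_efforts': array([ -0.001, -43.124, -24.422,   0.072,   0.056,  -0.   ]), 'tool_pos': array([ 0.144, -0.504,  0.226]), 'tool_rot': array([-3.14 , -0.   ,  0.278]), 'contact_force': array([-0.362,  0.595, -0.209]), 'torque': array([-0.036, -0.023,  0.021]), 'opening': np.float64(0.092)}
side [0.301 0.768 0.769] 443.6509037591867 [-2.202038186289603, -0.004787928490260551, -2.844450758019716]
cabinet_front [([229.8, 217.2], 0.71), ([380.0, 126.5], 0.53)]
drawer_handle [([242.5, 229.2], 0.86)]
drawer_in []
pin_grip []
pin_tip [([269.4, 201.8], 0.67)]
tray_in [([183.7, 333.4], 0.6)]
bird1_c [([242.0, 227.3], 0.57)]
brush_pot []
glue [([191.1, 248.9], 0.8), ([185.1, 292.2], 0.24)]
paint_jar [([381.7, 125.1], 0.7)]
top [ 0.393 -0.054  1.457] 514.5749349068035 [-3.002963976245385, -0.0063907206894948665, -1.5840447562272213]
cabinet_front [([173.6, 256.8], 0.76), ([191.0, 256.5], 0.25)]
drawer_handle [([189.2, 256.2], 0.88)]
drawer_in []
pin_grip [([174.1, 205.4], 0.75)]
pin_tip []
tray_in [([248.3, 115.1], 0.64)]
bird1_c []
brush_pot [([303.5, 137.2], 0.78), ([213.1, 384.8], 0.7)]
glue [([175.8, 365.5], 0.81)]
paint_jar [([175.2, 122.3], 0.92), ([213.8, 383.4], 0.67), ([268.6, 356.4], 0.19)]
```

View pics/top0.png

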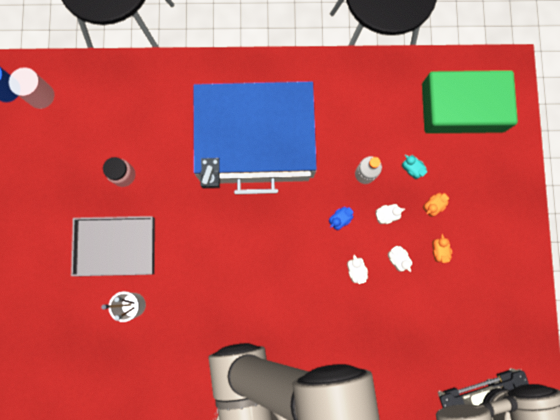

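View pics/side0.png

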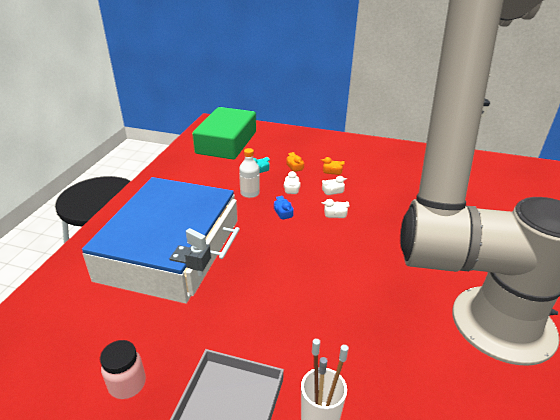

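Top view: unit at about (130,255) with its handle bar at (190,256) and the pin at (172,209). The tray is at (246,113), the paint jar at (170,117), the brush pot at (306,125) and the glue at (168,368).

Bird candidates (row, column):
- **White, wanted:** (213,388), (258,400), (269,358). Something whitish at (400,482) under the gripper is still to be checked.
- **Look-alikes, leave alone:** blue (217,341), orange (203,437) and (249,443), turquoise (166,415).

```bash
python3 - <<'E'
s=open('h.py').read()
s=s.replace("    return read_camera(n)","    c=read_camera(n); c['rotation']=Rotation.from_euler('xyz',c['rotation']).as_matrix(); c['eye']=np.array(c['eye']); return c")
s=s.replace("import numpy as np, cv2","import numpy as np, cv2\nfrom scipy.spatial.transform import Rotation\nnp.set_printoptions(precision=4,suppress=True)")
s+='''
def whites(c,z=0.018,lo=(0.1,-0.72),hi=(0.7,0.1)):
    i=c["img"].astype(int); m=((i.min(2)>150)&(i.max(2)-i.min(2)<40)).astype(np.uint8)
    n,l,st,ce=cv2.connectedComponentsWithStats(m); out=[]
    for k in range(1,n):
        if 60<st[k,4]<1500:
            p=onz(c,(ce[k][1],ce[k][0]),z)
            if lo[0]<p[0]<hi[0] and lo[1]<p[1]<hi[1]:
                ys,xs=np.nonzero(l==k); Q=np.array([onz(c,(a,b),z)[:2] for a,b in zip(ys,xs)])
                w,v=np.linalg.eigh(np.cov(Q.T)); out.append((p[:2],st[k,4],np.arctan2(v[1,1],v[0,1]),2*np.sqrt(w)[::-1],ce[k][::-1]))
    return out
'''
open('h.py','w').write(s)
E
python3 - <<'E'
from h import *
t=cam("top"); s=cam("side")
print("proj tcp",proj(t,observe()["tool_pos"]))
for l,z in(("cabinet_front",.105),("drawer_handle",.062),("pin_grip",.105+.027+.005+.0),("tray_in",.004),("bird1_c",.018),("bird1_c",.018)):
    for x in place_of("top",l): print(l,round(x["conf"],2),np.round(x["at"]),onz(t,x["at"],z))
    for x in boxes_of("top",l): print(" box",l,round(x["conf"],2),np.round(x["at"]),onz(t,x["at"],z))
for w in whites(t): print(*w)
for n,a in(("cab",1),("handle",1)): pass
print("cab",tri(t,(173.6,256.8),s,(229.8,217.2)),"handle",tri(t,(189.2,256.2),s,(242.5,229.2)))
# cabinet corners at top edge front, tray corners
for a in((177,195),(173,315),(83,194),(82,314)): print("top corner",onz(t,a,.105))
for a in((216,73),(217,154),(276,72),(275,154)): print("tray",onz(t,a,.035))
a=cv2.resize(t["img"][145:205,180:330],None,fx=5,fy=5,interpolation=2); b=cv2.resize(s["img"][215:305,150:250],None,fx=5,fy=3.3,interpolation=2)
cc=cv2.resize(t["img"][190:290,325:465],None,fx=5,fy=3.0,interpolation=2)
cv2.imwrite("pics/crop1.png",np.vstack([a[:,:750],np.hstack([cv2.resize(b,(400,290)),cv2.resize(cc,(350,290))])]))
E
```

```text
proj tcp [np.float64(390.3993792290399), np.float64(469.68795994631864)]
cabinet_front 0.78 [176. 255.] [ 0.6799 -0.0105  0.105 ]
 box cabinet_front 0.95 [131. 255.] [ 0.8035 -0.0109  0.105 ]
 box cabinet_front 0.32 [250. 113.] [0.4869 0.3629 0.105 ]
drawer_handle 0.66 [192. 257.] [ 0.6449 -0.014   0.062 ]
 box drawer_handle 0.86 [176. 264.] [ 0.6879 -0.0337  0.062 ]
pin_grip 0.57 [169. 204.] [0.6931 0.122  0.137 ]
 box pin_grip 0.56 [174. 208.] [0.6797 0.1136 0.137 ]
tray_in 0.69 [247. 114.] [0.5012 0.3929 0.004 ]
 box tray_in 0.98 [247. 113.] [0.5012 0.3943 0.004 ]
[ 0.6895 -0.0254] 721 1.6467520909704179 [0.1354 0.041 ] [179.0818 261.6186]
[ 0.5867 -0.3825] 372 1.8177897557358123 [0.0386 0.0251] [213.2849 388.3629]
[ 0.4594 -0.4094] 386 -2.53240750486663 [0.0375 0.026 ] [258.3472 399.9352]
[ 0.4283 -0.2889] 388 -2.901316689846857 [0.0379 0.0254] [270.1263 357.2345]
[0.145  0.0802] 707 -3.029355943858295 [0.0739 0.0329] [377.4554 224.3904]
cab (array([ 0.6844, -0.0154,  0.0901]), np.float64(0.011231880159885181)) handle (array([ 0.6498, -0.0117,  0.0602]), np.float64(0.00554037540388793))
top corner [0.6794 0.151  0.105 ]
top corner [ 0.6865 -0.1704  0.105 ]
top corner [0.9425 0.156  0.105 ]
top corner [ 0.9419 -0.1737  0.105 ]
tray [0.5877 0.4994 0.035 ]
tray [0.5821 0.2746 0.035 ]
tray [0.4221 0.4953 0.035 ]
tray [0.4219 0.2714 0.035 ]
```

View pics/crop1.png

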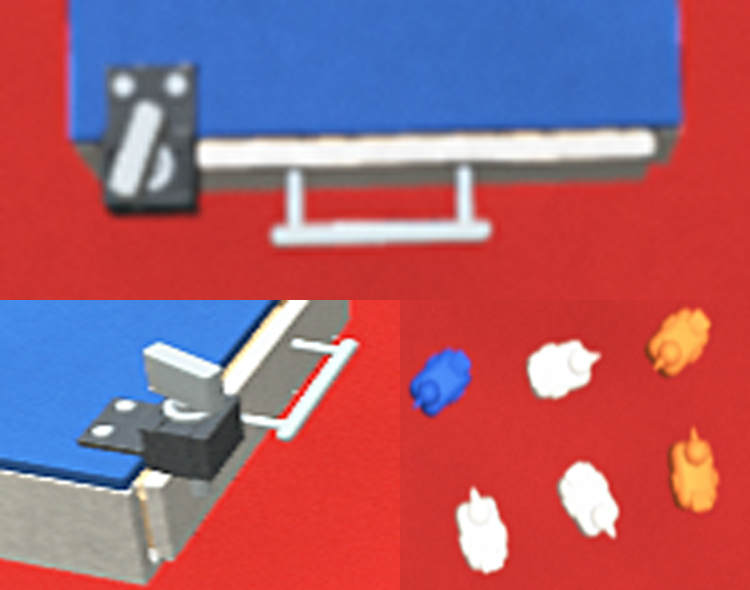

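The crops confirm the choice: the white birds have round heads and are distinct from the blue and orange ones. The pin handle is a flat bar about 16° off x, running top px (165.6,210) to (183.4,205). The pin's collar sits on the dark barrel.

Run:
```python
from h import *
import cell
print([k for k in dir(cell) if 'grip' in k.lower()], getattr(cell,'grip_point_offset',None))
t=cam("top");s=cam("side")
P=onz(t,(165.6,210),.178);Q=onz(t,(183.4,205),.178);print("pin top ends",P,Q,(P+Q)/2,np.linalg.norm(P-Q),np.arctan2(*(P-Q)[1::-1]))
# side view: top face of handle corners in crop (x/4, y*90/290)
f=lambda x,y:(215+(y-300)*90/290,150+x/4)
for a in((145,348),(160,342),(207,380),(222,374)): print("side top",onz(s,f(*a),.178))
print("handle bar",onz(t,(145+237/5,180+275/5),.067),onz(t,(145+232/5,180+487/5),.067))
print("front edge top", onz(t,(145+133/5,180+205/5),.105),onz(t,(145+122/5,180+678/5),.105))
print("barrel front corners",onz(t,(145+212/5,180+107/5),.132),onz(t,(145+210/5,180+192/5),.132))
o=observe();print(o["time"],o["tool_pos"],o["tool_rot"])
```

```text
['grip_point_offset'] 0.0188
pin top ends [0.693  0.1021 0.178 ] [0.6471 0.1145 0.178 ] [0.67   0.1083 0.178 ] 0.04749320684823415 -0.2643967310500914
side top [0.6927 0.106  0.178 ]
side top [0.6879 0.0977 0.178 ]
side top [0.6472 0.1268 0.178 ]
side top [0.6422 0.1188 0.178 ]
handle bar [0.6431 0.0469 0.067 ] [ 0.6445 -0.0693  0.067 ]
front edge top [0.6933 0.0815 0.105 ] [ 0.6963 -0.1722  0.105 ]
barrel front corners [0.6457 0.13   0.132 ] [0.6463 0.0856 0.132 ]
1.9 [ 0.144  -0.5049  0.2267] [ 3.1415 -0.      0.2778]
```

```bash
python3 -m inch '[[[0,0,-60,0],[0,0,-20,0]]]' -1
```

```text
time: 2.15
tool_pos: [0.1442, -0.5059, 0.3101]
tool_rot: [3.136, 0.001, 0.278]
contact_force: [0.3, -0.3, -0.7]
opening: 0.092
```

```bash
python3 -m inch '[[[42,-28,0,0],[42,-28,0,0],[42,-28,0,0],[42,-28,0,0],[42,-28,0,0],[42,-28,0,0],[42,-28,0,0],[42,-28,0,0]]]'; python3 -m inch '[[[42,-28,0,0],[42,-28,0,0],[42,-28,0,0],[42,-28,0,0],[42,-28,0,0],[42,-28,0,0],[42,-28,0,0],[42,-28,0,0]]]';  python3 -m inch '[[[0,0,0,-0.183],[0,0,0,-0.183],[0,0,0,-0.183],[0,0,0,-0.183],[0,0,0,-0.183],[0,0,0,-0.183],[0,0,0,-0.183],[0,0,0,-0.183]]]';  python3 -m inch '[[[0,0,0,-0.183],[0,0,0,-0.183],[0,0,0,-0.183],[0,0,0,-0.183],[0,0,0,-0.183],[0,0,0,-0.183],[0,0,0,0]]]'
python3 - <<'E'
from h import *
t=cam("top");s=cam("side")
for w in whites(t): print(*w)
print(observe()["qpos"])
cv2.imwrite("pics/p2.png",np.vstack([cv2.resize(t["img"][150:420,280:560],(560,300)),cv2.resize(s["img"][140:320,130:410],(560,300))]))
E
```

```text
time: 3.15
tool_pos: [0.4066, -0.1959, 0.3069]
tool_rot: [3.141, -0.0, 0.278]
contact_force: [1.6, 0.3, 0.2]
opening: 0.092
time: 4.15
tool_pos: [0.6683, 0.1115, 0.3066]
tool_rot: [3.141, -0.0, 0.278]
contact_force: [0.6, -0.1, -0.2]
opening: 0.0919
time: 5.15
tool_pos: [0.6674, 0.1103, 0.3065]
tool_rot: [-3.141, 0.0, 1.748]
contact_force: [-0.8, 0.3, -0.3]
opening: 0.0918
time: 6.02
tool_pos: [0.6674, 0.1103, 0.3065]
tool_rot: [-3.141, -0.0, 2.838]
contact_force: [-1.9, 0.9, 0.2]
opening: 0.0918
[ 0.6597 -0.0079] 213 1.586575662446178 [0.077  0.0198] [189.4648 255.5634]
[ 0.5866 -0.3828] 365 1.8079639719762937 [0.0384 0.0248] [213.3534 388.4603]
[ 0.4596 -0.4094] 381 -2.535391860673296 [0.0374 0.0257] [258.2651 399.9239]
[ 0.4281 -0.2889] 380 -2.879917962666533 [0.0374 0.0253] [270.2079 357.2263]
[ 0.0506  0.6099  0.8735 -0.0001  1.6584 -1.2146]
```

View pics/p2.png

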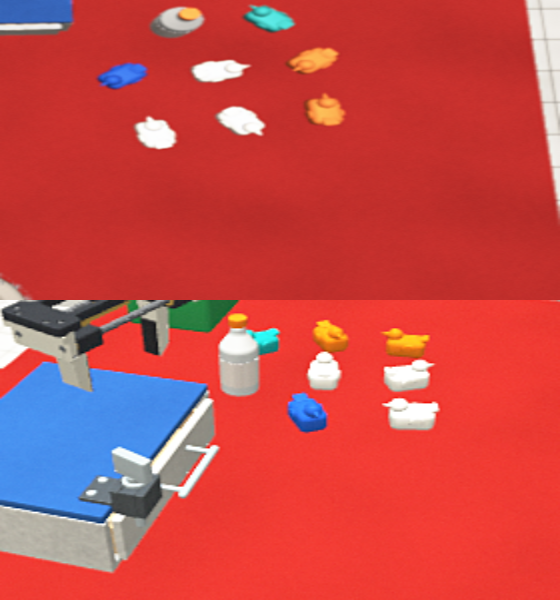

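Only three white birds are there; the spot under the start pose is empty. The gripper is above the pin, so I'm descending.

```bash
python3 -m inch '[[[0,0,30,0],[0,0,30,0],[0,0,30,0],[0,0,30,0],[0,0,20,0],[0,0,12,0],[0,0,10,0],[0,0,0,0]]]'
python3 - <<'E'
from h import *
t=cam("top");s=cam("side")
cv2.imwrite("pics/p3.png",np.hstack([cv2.resize(t["img"][140:215,165:265],(400,300)),cv2.resize(s["img"][190:290,130:260],(400,300))]))
E
```

```text
time: 7.12
tool_pos: [0.6672, 0.1102, 0.1443]
tool_rot: [-3.141, -0.001, 2.839]
contact_force: [0.7, 1.1, -0.6]
opening: 0.0913
```

View pics/p3.png

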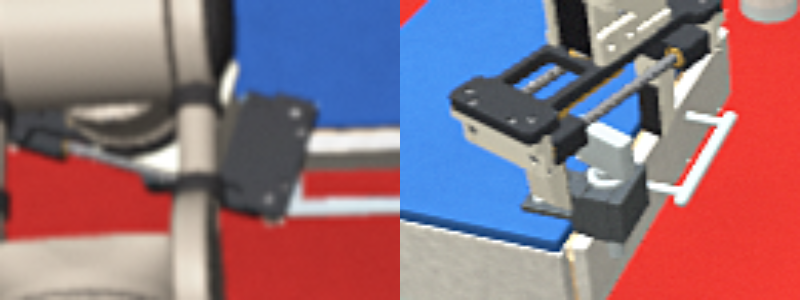

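The fingers straddle the handle evenly (side crop handle at about (605,145)), so I'm closing.

```bash
python3 -m inch '[[[0,0,0,0],[0,0,0,0],[0,0,0,0],[0,0,0,0],[0,0,0,0],[0,0,0,0],[0,0,0,0],[0,0,0,0]]]' 1 60
```

```text
time: 8.22
tool_pos: [0.6673, 0.11, 0.1447]
tool_rot: [-3.141, -0.0, 2.84]
contact_force: [-0.7, -0.0, 0.9]
opening: 0.0165
```

```bash
python3 -m inch '[[[0,0,0,0],[0,0,0,0],[0,0,0,0]]]'; python3 -m inch '[[[0,0,0,0.18],[0,0,-0.5,0.18],[0,0,-0.5,0.18],[0,0,-0.5,0.18]]]'; python3 -c "
from cell import *
s=observe();print(s['torque'],s['qpos'])"
```

```text
time: 8.6
tool_pos: [0.6673, 0.1101, 0.1447]
tool_rot: [-3.141, -0.0, 2.84]
contact_force: [-0.5, -1.1, 0.8]
opening: 0.015
time: 9.1
tool_pos: [0.6675, 0.1106, 0.145]
tool_rot: [-3.142, -0.0, 2.115]
contact_force: [3.7, 0.6, -6.6]
opening: 0.0147
[ 0.26372031 -0.83481984  0.39951016] [ 5.08625349e-02  6.87021681e-01  1.16827298e+00  4.53289761e-04
  1.28653563e+00 -4.93124964e-01]
```

```bash
python3 -m inch '[[[0,0,-0.7,0.18],[0,0,-0.7,0.18],[0,0,-0.7,0.18],[0,0,-0.6,0.18],[0,0,-0.5,0.18],[0,0,-0.5,0.18]]]'; python3 -m inch '[[[0,0,-0.5,0.18],[0,0,-0.5,0.18],[0,0,-0.5,0.18],[0,0,-0.5,0.18],[0,0,-0.5,0.18],[0,0,-0.5,0.18]]]'
```

```text
time: 9.85
tool_pos: [0.6697, 0.1104, 0.1473]
tool_rot: [3.138, -0.002, 1.034]
contact_force: [13.5, 0.4, -17.7]
opening: 0.0148
time: 10.6
tool_pos: [0.6698, 0.1083, 0.1499]
tool_rot: [3.139, -0.004, -0.046]
contact_force: [14.0, -4.8, -17.3]
opening: 0.0147
```

```bash
python3 -m inch '[[[0,0,0,-0.18],[0,0,-0.5,-0.18],[0,0,-0.55,-0.18],[0,0,-0.55,-0.18],[0,0,-0.55,-0.18],[0,0,-0.55,-0.18],[0,0,-0.55,-0.18],[0,0,-0.55,-0.18],[0,0,-0.55,-0.18],[0,0,-0.55,-0.18]]]'; python3 -m inch '[[[0,0,-0.55,-0.18],[0,0,-0.55,-0.18],[0,0,-0.55,-0.18],[0,0,-0.55,-0.18],[0,0,-0.55,-0.18],[0,0,-0.55,-0.18],[0,0,-0.55,-0.18],[0,0,-0.55,-0.18],[0,0,-0.55,-0.18],[0,0,-0.55,-0.18]]]'
```

```text
time: 11.85
tool_pos: [0.6685, 0.108, 0.1552]
tool_rot: [-3.141, 0.003, 1.764]
contact_force: [9.1, -5.4, -14.5]
opening: 0.015
time: 13.1
tool_pos: [0.6693, 0.1093, 0.1599]
tool_rot: [-3.14, 0.002, -2.719]
contact_force: [12.1, -1.2, -19.1]
opening: 0.0151
```

```bash
python3 -m inch '[[[0,0,0,0.18],[0,0,-0.4,0.18],[0,0,-0.55,0.18],[0,0,-0.55,0.18],[0,0,-0.55,0.18],[0,0,-0.55,0.18],[0,0,-0.55,0.18],[0,0,-0.55,0.18],[0,0,-0.5,0.18],[0,0,-0.5,0.18]]]'; python3 -m inch '[[[0,0,-0.5,0.18],[0,0,-0.5,0.18],[0,0,-0.5,0.18],[0,0,-0.5,0.18],[0,0,-0.5,0.18],[0,0,-0.5,0.18],[0,0,-0.5,0.18],[0,0,-0.5,0.18],[0,0,-0.5,0.18],[0,0,-0.5,0.18]]]'
```

```text
time: 14.35
tool_pos: [0.6678, 0.1108, 0.1639]
tool_rot: [-3.14, -0.001, 1.755]
contact_force: [8.9, 1.8, -19.3]
opening: 0.0143
time: 15.6
tool_pos: [0.668, 0.1094, 0.1706]
tool_rot: [3.14, 0.001, -0.047]
contact_force: [3.6, -1.3, -3.4]
opening: 0.014
```

```bash
python3 -m inch '[[[0,0,0,-0.18],[0,0,-0.5,-0.18],[0,0,-0.5,-0.18],[0,0,-0.5,-0.18],[0,0,-0.5,-0.18],[0,0,-0.5,-0.18],[0,0,-0.5,-0.18],[0,0,-0.5,-0.18],[0,0,-0.5,-0.18],[0,0,-0.5,-0.18]]]';python3 - <<'E'
from h import *
s=cam("side"); print(observe()["torque"])
cv2.imwrite("pics/p4.png",cv2.resize(s["img"][190:290,130:260],(520,400)))
E
```

```text
time: 16.85
tool_pos: [0.6677, 0.1098, 0.1771]
tool_rot: [3.141, 0.001, 1.766]
contact_force: [0.4, -1.5, -2.4]
opening: 0.0139
[-0.4278 -0.2759  0.0516]
```

View pics/p4.png

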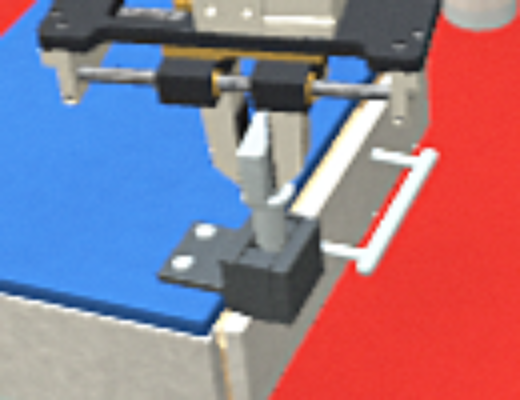

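Loose: the force is now about the pin's own weight, and the crop shows the collar well above the barrel at (275,195). Lifting straight out.

```bash
python3 -m inch '[[[0,0,-10,0.1],[0,0,-13,0.095],[0,0,-13,0],[0,0,-13,0],[0,0,-13,0],[0,0,-13,0],[0,0,-10,0],[0,0,0,0],[0,0,0,0]]]'
```

```text
time: 18.02
tool_pos: [0.6672, 0.1102, 0.2619]
tool_rot: [-3.141, 0.0, 1.565]
contact_force: [-0.3, -0.0, -1.4]
opening: 0.0136
```

```bash
python3 -m inch '[[[30,-27,0,0],[32,-28,0,0],[33,-28,0,0],[33,-28,0,0],[33,-28,0,0],[32,-26,0,0],[0,0,0,0],[0,0,0,0]]]'
python3 - <<'E'
from h import *
t=cam("top");s=cam("side")
for l in("tray_in","brush_pot","paint_jar"):
  for x in place_of("top",l)[:2]: print(l,round(x["conf"],2),x["at"],onz(t,x["at"],.004))
  for x in place_of("side",l)[:2]: print(" s",l,round(x["conf"],2),x["at"],onz(s,x["at"],.004))
for l in("pin_tip","pin_grip"):
  for x in place_of("side",l)[:2]: print(" s",l,x["conf"],x["at"])
p=observe()["tool_pos"];print(p,"exp tip",proj(s,p-[0,0,.086]))
cv2.imwrite("pics/p5.png",np.hstack([cv2.resize(t["img"][140:330,60:260],(400,380)),cv2.resize(s["img"][200:420,100:360],(400,380))]))
E
```

```text
time: 19.02
tool_pos: [0.5037, 0.3039, 0.2621]
tool_rot: [-3.141, 0.001, 1.565]
contact_force: [0.2, -0.8, -1.7]
opening: 0.0143
tray_in 0.58 [247.7, 113.7] [0.5004 0.3934 0.004 ]
 s tray_in 0.44 [183.6, 290.1] [ 0.5956 -0.4075  0.004 ]
brush_pot 0.83 [304.0, 137.1] [0.3432 0.3238 0.004 ]
 s brush_pot 0.68 [275.9, 234.7] [0.6149 0.041  0.004 ]
 s brush_pot 0.58 [180.8, 292.6] [ 0.5923 -0.4264  0.004 ]
paint_jar 0.59 [175.3, 122.7] [0.7082 0.3739 0.004 ]
 s paint_jar 0.64 [382.9, 127.9] [0.706  0.3746 0.004 ]
 s pin_tip 0.61 [323.8, 236.8]
 s pin_grip 0.66 [277.8, 232.8]
[0.5037 0.304  0.2624] exp tip [np.float64(319.94529138691325), np.float64(236.1141062793275)]
```

View pics/p5.png

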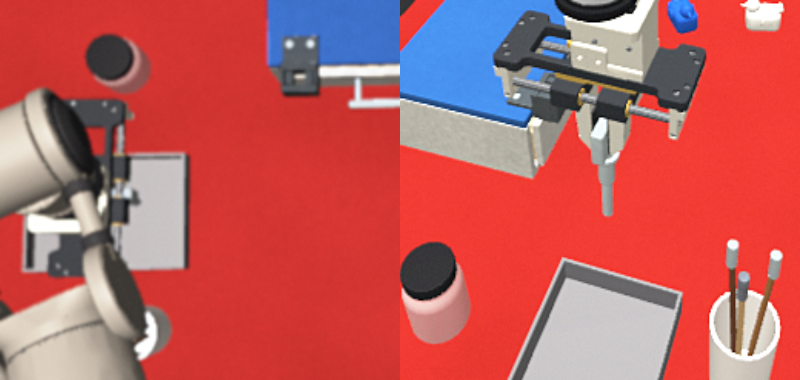

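The pin hangs vertically with its tip at about (215,605) in the right crop, over the inner -y end of the tray. The jar and the brush pot are clear. Lowering, with a small shift away from the pot.

```bash
python3 -m inch '[[[0,6,25,0],[0,6,25,0],[0,0,30,0],[0,0,30,0],[0,0,25,0],[0,0,15,0],[0,0,5,0],[0,0,0,0]]]'; python3 -m inch '[[[0,0,2,0],[0,0,2,0],[0,0,2,0],[0,0,2,0]]]'
```

```text
time: 20.52
tool_pos: [0.5159, 0.3043, 0.1079]
tool_rot: [3.141, -0.0, 1.565]
contact_force: [-1.2, -0.1, -2.4]
opening: 0.0139
time: 21.02
tool_pos: [0.5156, 0.3041, 0.0994]
tool_rot: [3.141, 0.0, 1.565]
contact_force: [0.6, -0.0, -1.2]
opening: 0.0139
```

```bash
python3 -m inch '[[[0,0,1.5,0],[0,0,1.5,0],[0,0,1.5,0]]]';python3 -m inch '[[[0,0,1.5,0],[0,0,1.5,0],[0,0,0,0]]]'
```

```text
time: 21.4
tool_pos: [0.5158, 0.3042, 0.0955]
tool_rot: [3.141, -0.0, 1.565]
contact_force: [-1.5, -0.6, 6.7]
opening: 0.014
time: 21.78
tool_pos: [0.5166, 0.3048, 0.095]
tool_rot: [3.138, -0.002, 1.565]
contact_force: [-3.3, -0.6, 16.6]
opening: 0.0143
```

```bash
python3 -m inch '[[[0,0,-1,0],[0,0,0,0],[10,0,0.5,0],[12,0,2,0],[12,0,4,0],[12,0,5,0],[11,0,6,0],[10,0,6,0],[0,0,0,0]]]' - 5
python3 - <<'E'
from h import *
t=cam("top");s=cam("side")
cv2.imwrite("pics/p6.png",cv2.resize(s["img"][260:420,140:360],(600,436)))
E
```

```text
time: 22.9
tool_pos: [0.5148, 0.371, 0.0677]
tool_rot: [-3.139, 0.002, 1.566]
contact_force: [-0.1, -0.7, -1.5]
opening: 0.0175
```

View pics/p6.png

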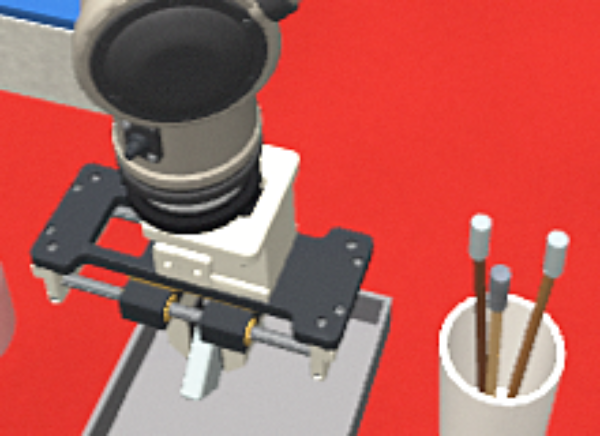

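The pin is tilted towards +y in the grip (handle at about (390,200)). Releasing it so that it lies down.

```bash
python3 -m inch '[[[0,0,0,0],[0,0,0,0],[0,0,0,0],[0,0,0,0],[0,0,-20,0],[0,0,-40,0],[0,0,-50,0],[0,0,-50,0]]]' 0 40; python3 -m inch '[[[-50,0,-30,0],[-50,10,0,0],[-50,10,0,0],[-50,10,0,0],[-50,10,0,0],[-50,10,0,0],[-50,10,0,0],[-10,0,0,0]]]' -1
python3 - <<'E'
from h import *
t=cam("top");s=cam("side")
for c,n in((t,"top"),(s,"side")):
  for l in("pin_tip","pin_grip"):
    for x in place_of(n,l)[:2]: print(n,l,x["conf"],x["at"],onz(c,x["at"],.02))
print(observe()["qpos"])
cv2.imwrite("pics/p7.png",np.hstack([cv2.resize(t["img"][150:330,60:330],(450,300)),cv2.resize(s["img"][200:420,100:360],(350,300))]))
E
```

```text
time: 24.0
tool_pos: [0.5157, 0.371, 0.231]
tool_rot: [-3.141, 0.0, 1.565]
contact_force: [-0.3, 0.2, 0.4]
opening: 0.0461
time: 25.0
tool_pos: [0.5741, 0.0078, 0.2594]
tool_rot: [3.142, 0.001, 1.561]
contact_force: [-0.4, 0.4, -0.4]
opening: 0.0918
top pin_tip 0.65 [239.7, 146.7] [0.5204 0.2972 0.02  ]
top pin_grip 0.52 [237.5, 109.6] [0.5279 0.4008 0.02  ]
side pin_tip 0.59 [370.5, 237.5] [0.5106 0.2971 0.02  ]
side pin_grip 0.64 [411.2, 216.5] [0.5171 0.3855 0.02  ]
side pin_grip 0.2 [226.9, 212.6] [ 0.7345 -0.1047  0.02  ]
[-0.1124  0.4107  1.328   0.0002  1.4028 -0.1082]
```

View pics/p7.png

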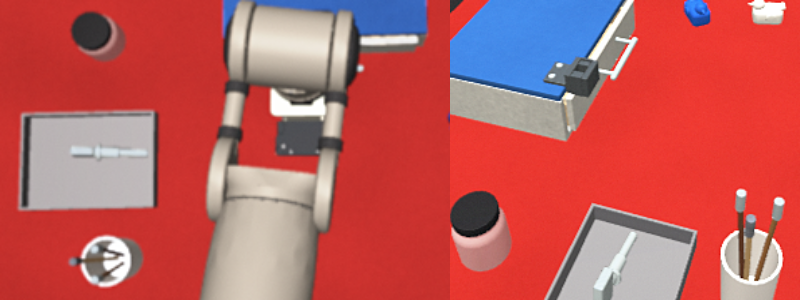

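The pin lies in the tray in both views: top network tip (.520,.297) and grip (.528,.401), both inside the walls. Next is the drawer handle.

```bash
python3 -m inch '[[[-10,34,0,-0.01],[-9,34,0,-0.01],[0,0,40,0],[0,0,50,0],[0,0,50,0],[0,0,40,0],[0,0,0,0]]]' 0.435;  python3 - <<'E'
from h import *
t=cam("top");s=cam("side")
for x in place_of("side","drawer_handle")[:2]: print(x["conf"],x["at"],onz(s,x["at"],.062))
p=observe()["tool_pos"];print(p)
cv2.imwrite("pics/p8.png",cv2.resize(s["img"][180:300,160:320],(800,600)))
E
```

```text
time: 26.18
tool_pos: [0.6395, -0.0067, 0.0763]
tool_rot: [-3.134, -0.001, 1.586]
contact_force: [0.9, -0.1, 0.1]
opening: 0.0276
0.77 [243.9, 228.8] [ 0.6451 -0.0046  0.062 ]
0.53 [373.4, 235.7] [0.4998 0.3301 0.062 ]
[ 0.6431 -0.0078  0.0817]
```

View pics/p8.png

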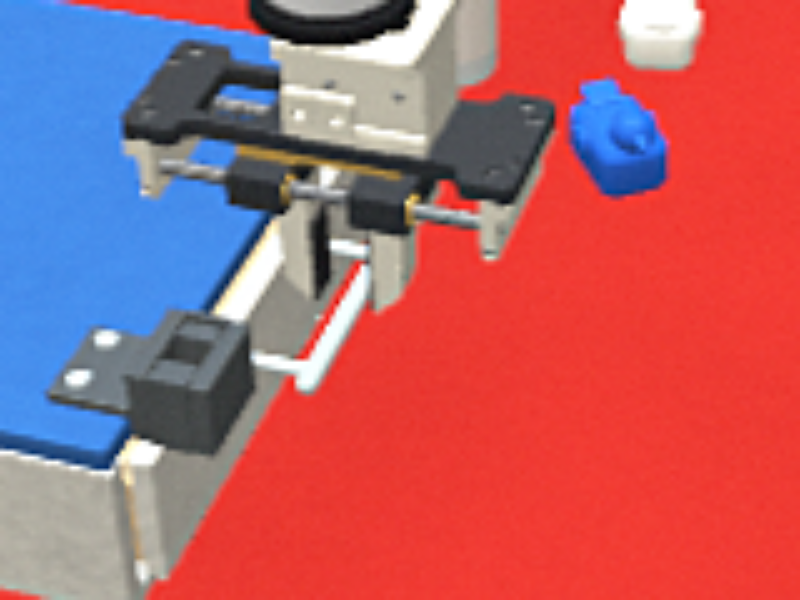

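One finger is on each side of the bar (about (330,340) in the crop). Lowering and gripping.

```bash
python3 -m inch '[[[0,0,8,0],[0,0,8,0],[0,0,8,0],[0,0,8,0],[0,0,0,0]]]'; python3 -m inch '[[[0,0,0,0],[0,0,0,0],[0,0,0,0],[0,0,0,0]]]' 1 40
```

```text
time: 26.95
tool_pos: [0.6412, -0.0083, 0.0464]
tool_rot: [-3.14, -0.0, 1.585]
contact_force: [-0.1, -0.2, -0.7]
opening: 0.0258
time: 27.45
tool_pos: [0.6422, -0.0083, 0.0478]
tool_rot: [3.141, 0.0, 1.585]
contact_force: [1.5, -1.2, 0.1]
opening: 0.0099
```

```bash
python3 -m inch '[[[0,-10,0,0],[0,-20,0,0],[0,-22,0,0],[0,-22,0,0],[0,-22,0,0],[0,-22,0,0],[0,-22,0,0],[0,-22,0,0],[0,-20,0,0],[0,-10,0,0]]]'; python3 -m inch '[[[0,-6,0,0],[0,-4,0,0],[0,-3,0,0],[0,0,0,0],[0,0,0,0]]]'
```

```text
time: 28.7
tool_pos: [0.4487, -0.0111, 0.0478]
tool_rot: [3.141, 0.0, 1.585]
contact_force: [3.1, -1.4, -2.0]
opening: 0.0099
time: 29.32
tool_pos: [0.4457, -0.0113, 0.048]
tool_rot: [3.123, 0.001, 1.583]
contact_force: [29.6, 8.4, -26.7]
opening: 0.0096
```

```bash
python3 -m inch '[[[0,5,0,0],[0,3,0,0],[0,0,0,0],[0,0,0,0],[0,0,0,0],[0,0,-20,0],[0,0,-50,0],[0,0,-50,0],[0,0,-60,0]]]' 0.435
python3 - <<'E'
from h import *
t=cam("top")
for w in whites(t): print(*w)
for l,z in(("glue",0),("drawer_in",.024),("drawer_handle",.062),("cabinet_front",.105)):
  for x in place_of("top",l)[:2]: print(l,x["conf"],x["at"],onz(t,x["at"],z))
print(observe()["tool_pos"])
cv2.imwrite("pics/p9.png",cv2.resize(t["img"][140:310,180:480],(800,453)))
E
```

```text
time: 30.45
tool_pos: [0.4439, -0.0109, 0.2288]
tool_rot: [-3.14, -0.0, 1.585]
contact_force: [1.3, -0.6, 0.3]
opening: 0.026
[ 0.5865 -0.3827] 365 1.8140257354854863 [0.0383 0.0248] [213.3616 388.4411]
[ 0.4645 -0.0631] 293 2.9533785926849156 [0.0582 0.0128] [258.1331 275.901 ]
[ 0.4946 -0.1301] 126 1.5524661978430416 [0.0409 0.0079] [247.0079 299.6984]
[ 0.4596 -0.4094] 381 -2.535391860673296 [0.0374 0.0257] [258.2651 399.9239]
[ 0.428  -0.2889] 381 -2.881343022416947 [0.0375 0.0253] [270.2415 357.2336]
[0.4024 0.0219] 150 1.469030660745805 [0.044  0.0093] [280.9933 245.5067]
[ 0.3547 -0.041 ] 148 2.949713017774416 [0.0303 0.0122] [298.1486 268.4122]
[0.2551 0.0448] 1113 1.3133701053131455 [0.1046 0.0368] [335.5382 237.3998]
glue 0.6 [175.9, 363.0] [ 0.6991 -0.318   0.    ]
drawer_in 0.59 [212.5, 258.0] [ 0.5927 -0.0144  0.024 ]
cabinet_front 0.89 [173.8, 256.4] [ 0.6862 -0.0133  0.105 ]
[ 0.4442 -0.011   0.227 ]
```

View pics/p9.png

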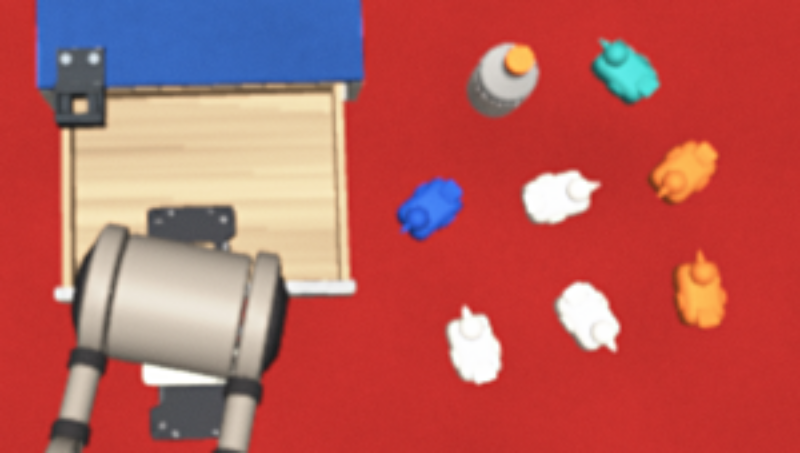

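The drawer is open: its bare wooden floor shows and the network puts its centre at (.593,-.014). White birds in the crop:
- A (560,195)
- B (588,315)
- C (474,347)

Blue (430,207), turquoise and orange stay untouched. I'm starting with C.

```bash
python3 -m inch '[[[-46,-4,0,0],[-46,-4,0,0],[-46,-4,0,0],[-46,-4,0,0],[-46,-3,0,0],[-46,-3,0,0]]]' -1; python3 -m inch '[[[0,0,20,0.166],[0,0,20,0.166],[0,0,20,0.166],[0,0,20,0.166],[0,0,10,0.166],[0,0,10,0.166],[0,0,10,0.166],[0,0,10,0.166],[0,0,0,0]]]'
```

```text
time: 31.45
tool_pos: [0.4256, -0.2882, 0.2253]
tool_rot: [-3.139, -0.003, 1.585]
contact_force: [-0.2, 0.6, 0.4]
opening: 0.0816
time: 32.58
tool_pos: [0.4253, -0.2862, 0.1052]
tool_rot: [-3.137, 0.003, 0.258]
contact_force: [-0.4, -0.1, 0.7]
opening: 0.0919
```

Run:
```python
from h import *
t=cam("top")
for w in whites(t): print(*w)
```

```text
[ 0.5866 -0.3827] 363 1.8159570559079345 [0.0384 0.0246] [213.3196 388.4215]
[ 0.4929 -0.3347] 207 2.406615436568648 [0.0472 0.0112] [246.7005 372.7585]
[ 0.4419 -0.3875] 1178 0.8296075480174632 [0.0653 0.0463] [264.7487 392.393 ]
[ 0.4814 -0.0087] 795 1.5838106568868888 [0.1572 0.0377] [252.3195 256.3497]
[ 0.3932 -0.444 ] 206 2.402681977606532 [0.0473 0.0109] [282.1165 413.4951]
[ 0.3954 -0.2947] 130 -2.3582627752580647 [0.0235 0.0148] [282.0231 359.7538]
[ 0.3453 -0.2768] 577 1.052797707961699 [0.0985 0.0344] [300.4367 353.9064]
[ 0.2559 -0.3529] 224 2.440319086033797 [0.0453 0.0118] [333.183  382.7946]
```

```bash
python3 -m inch '[[[0,0,25,0],[0,0,25,0],[0,0,25,0],[0,0,16,0],[0,0,8,0],[0,0,0,0]]]';  python3 -m inch '[[[0,0,0,0],[0,0,0,0],[0,0,0,0],[0,0,0,0],[0,0,0,0],[0,0,0,0]]]' 1 30; python3 -m inch '[[[0,0,-20,0],[0,0,-40,0],[0,0,-45,0],[0,0,-30,0],[0,0,0,0]]]'
```

```text
time: 33.38
tool_pos: [0.4266, -0.2873, 0.0084]
tool_rot: [-3.141, 0.0, 0.257]
contact_force: [0.5, 0.8, 1.1]
opening: 0.092
time: 34.12
tool_pos: [0.4268, -0.2875, 0.0086]
tool_rot: [3.141, -0.0, 0.257]
contact_force: [-0.2, -1.0, 1.1]
opening: 0.0436
time: 34.75
tool_pos: [0.4275, -0.288, 0.1454]
tool_rot: [3.138, -0.002, 0.257]
contact_force: [0.8, -0.3, -2.1]
opening: 0.0438
```

```bash
python3 -m inch '[[[30,-37,0,0],[30,-38,0,0],[30,-38,0,0],[30,-38,0,0],[30,-38,0,0],[30,-38,0,0],[31,-38,0,0],[31,-37,0,0],[0,0,0,0.122],[0,0,0,0.123]]]' - 40; python3 -m inch '[[[0,0,0,0],[0,0,30,0],[0,0,30,0],[0,0,25,0],[0,0,10,0],[0,0,0,0]]]'
```

```text
time: 36.0
tool_pos: [0.5829, 0.0672, 0.1409]
tool_rot: [3.142, 0.004, 0.009]
contact_force: [-0.1, -0.4, -1.5]
opening: 0.0438
time: 36.75
tool_pos: [0.5836, 0.0661, 0.0478]
tool_rot: [3.142, 0.002, 0.013]
contact_force: [1.1, 0.4, -1.6]
opening: 0.0438
```

```bash
python3 -m inch '[[[0,0,6,0],[0,0,4,0],[0,0,0,0]]]'; python3 -m inch '[[[0,0,0,0],[0,0,0,0],[0,0,0,0],[0,0,-20,0],[0,0,-40,0],[0,0,-50,0],[0,0,0,0]]]' -0.3
```

```text
time: 37.12
tool_pos: [0.584, 0.0662, 0.0385]
tool_rot: [3.141, -0.0, 0.012]
contact_force: [-1.0, 0.5, -1.1]
opening: 0.0441
time: 38.0
tool_pos: [0.5865, 0.0662, 0.153]
tool_rot: [3.141, -0.009, 0.012]
contact_force: [-0.1, 0.6, 0.1]
opening: 0.0595
```

```bash
python3 - <<'E'
from h import *
t=cam("top"); print(observe()["tool_pos"])
for w in whites(t):
  if w[0][1]<-.2: print(*w)
E
python3 -m inch '[[[-13,47,0,0],[-13,47,0,0],[-13,47,0,0],[-13,47,0,0],[-13,47,0,0],[-13,47,0,0],[-13,47,0,0],[-13,47,0,0],[-13,47,0,0],[-13,47,0,0]]]' -1
```

```text
[0.585  0.0663 0.1505]
[ 0.6174 -0.3709] 367 1.8824254495011088 [0.0382 0.0254] [202.6104 383.7875]
[ 0.4596 -0.4094] 381 -2.535391860673296 [0.0374 0.0257] [258.2651 399.9239]
time: 39.3
tool_pos: [0.4584, -0.4062, 0.1468]
tool_rot: [-3.139, 0.002, 0.012]
contact_force: [-0.5, -0.4, -0.2]
opening: 0.0919
```

Bird A was knocked aside to (.617,-.371), while B hasn't moved. Grasping B.

```bash
python3 -m inch '[[[0,0,10,-0.149],[0,0,10,-0.149],[0,0,20,-0.149],[0,0,20,-0.149],[0,0,30,0],[0,0,25,0],[0,0,16,0],[0,0,8,0],[0,0,0,0]]]';  python3 -m inch '[[[0,0,0,0],[0,0,0,0],[0,0,0,0],[0,0,0,0],[0,0,0,0],[0,0,0,0]]]' 1 40; python3 -m inch '[[[0,0,-20,0],[0,0,-40,0],[0,0,-45,0],[0,0,-30,0],[0,0,0,0]]]'
```

```text
time: 40.42
tool_pos: [0.4594, -0.4052, 0.0092]
tool_rot: [-3.141, 0.0, 0.608]
contact_force: [-0.2, -0.3, 0.3]
opening: 0.0915
time: 41.18
tool_pos: [0.4597, -0.4054, 0.0097]
tool_rot: [3.141, -0.0, 0.608]
contact_force: [0.8, -0.7, 1.1]
opening: 0.0435
time: 41.8
tool_pos: [0.4604, -0.4062, 0.147]
tool_rot: [3.137, -0.001, 0.608]
contact_force: [-0.4, 0.7, -1.2]
opening: 0.0438
```

```bash
python3 -m inch '[[[41,-31,0,0],[41,-32,0,0],[41,-31,0,0],[41,-32,0,0],[41,-31,0,0],[41,-32,0,0],[41,-31,0,0],[41,-32,0,0],[0,0,0,0.149],[0,0,0,0.149]]]'; python3 -m inch '[[[0,0,0,0.149],[0,0,0,0.149],[0,0,20,0],[0,0,30,0],[0,0,25,0],[0,0,20,0],[0,0,7,0],[0,0,0,0],[0,0,0,0]]]'
```

```text
time: 43.05
tool_pos: [0.5839, -0.0099, 0.1423]
tool_rot: [-3.14, 0.003, 0.307]
contact_force: [0.0, -1.0, -0.5]
opening: 0.044
time: 44.18
tool_pos: [0.5853, -0.0112, 0.043]
tool_rot: [3.141, -0.001, 0.012]
contact_force: [-0.7, -0.4, -0.5]
opening: 0.0438
```

```bash
python3 -m inch '[[[0,0,4,0],[0,0,2.5,0],[0,0,0,0]]]'; python3 -m inch '[[[0,0,0,0],[0,0,0,0],[0,0,0,0],[0,0,-20,0],[0,0,-40,0],[0,0,-50,0],[0,0,0,0]]]' -0.3
python3 - <<'E'
from h import *
t=cam("top"); s=cam("side"); print(observe()["tool_pos"])
for w in whites(t):
  if w[0][1]<-.2: print(*w)
for x in place_of("top","glue")[:1]+boxes_of("top","glue")[:1]: print(x["at"],onz(t,x["at"],0))
for x in place_of("side","glue")[:1]: print(x["at"],onz(s,x["at"],0))
cv2.imwrite("pics/p10.png",np.hstack([cv2.resize(t["img"][140:300,180:460],(460,300)),cv2.resize(s["img"][130:270,170:350],(340,300))]))
E
```

```text
time: 44.55
tool_pos: [0.5847, -0.0111, 0.0359]
tool_rot: [3.142, 0.0, 0.012]
contact_force: [-0.9, -0.4, -0.9]
opening: 0.0436
time: 45.42
tool_pos: [0.5874, -0.0114, 0.1505]
tool_rot: [3.14, -0.009, 0.012]
contact_force: [-0.1, -0.7, -0.2]
opening: 0.0598
[ 0.5849 -0.0111  0.1462]
[ 0.6175 -0.3709] 368 1.8895545511408245 [0.0382 0.0254] [202.5842 383.8043]
[173.2, 363.9] [ 0.707  -0.3209  0.    ]
[170.3, 367.7] [ 0.7154 -0.3322  0.    ]
```

View pics/p10.png

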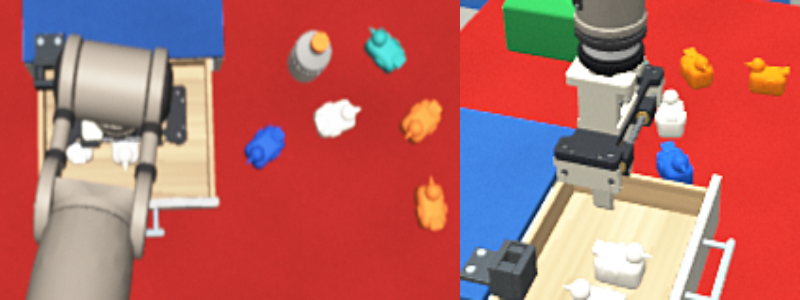

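Both birds lie flat in the drawer (crop (150,75) and (150,125)). Bird A at (.617,-.371) is now too near the glue for the wide gripper body, so I'll first nudge it about 35 mm in -y with closed fingers.

```bash
python3 -m inch '[[[3,49,0,0],[4,49,0,0],[4,49,0,0],[4,49,0,0],[4,49,0,0],[4,49,0,0],[0,0,0,0]]]' 1 40; python3 -m inch '[[[0,0,30,0],[0,0,30,0],[0,0,30,0],[0,0,25,0],[0,0,10,0],[0,0,6,0],[0,0,0,0]]]'
```

```text
time: 46.55
tool_pos: [0.6102, -0.3083, 0.1437]
tool_rot: [-3.141, 0.002, 0.007]
contact_force: [0.2, 0.7, -0.3]
opening: 0.001
time: 47.42
tool_pos: [0.6116, -0.3047, 0.0153]
tool_rot: [3.141, -0.0, 0.012]
contact_force: [-0.1, 0.2, -0.1]
opening: 0.0003
```

```bash
python3 -m inch '[[[0,5,0,0],[0,7,0,0],[0,7,0,0],[0,7,0,0],[0,7,0,0],[0,7,0,0],[0,7,0,0],[0,3,0,0]]]';python3 -m inch '[[[0,-10,0,0],[0,0,-20,0],[0,-40,-50,0],[0,-50,-60,0],[0,-50,0,0],[0,-50,0,0]]]' -1
python3 - <<'E'
from h import *
t=cam("top"); print(observe()["tool_pos"])
for w in whites(t):
  if w[0][1]<-.2: print(*w)
for x in boxes_of("top","glue")[:1]+place_of("top","glue")[:1]: print(x["at"],onz(t,x["at"],0))
E
```

```text
time: 48.42
tool_pos: [0.6119, -0.3554, 0.015]
tool_rot: [3.141, -0.0, 0.011]
contact_force: [0.4, 1.8, 1.3]
opening: 0.0001
time: 49.18
tool_pos: [0.6102, -0.1644, 0.1345]
tool_rot: [3.14, -0.003, 0.012]
contact_force: [-0.3, 0.4, -0.2]
opening: 0.0558
[ 0.6097 -0.1577  0.1341]
[ 0.6873 -0.2857] 195 2.767420662587522 [0.0477 0.011 ] [178.7795 352.9333]
[ 0.6092 -0.4058] 364 1.6243326253207697 [0.0385 0.025 ] [205.3352 396.228 ]
[ 0.5975 -0.2477] 84 2.7801833741072186 [0.0241 0.0094] [210.1071 340.5714]
[ 0.5089 -0.2199] 211 2.767118669682249 [0.0462 0.0117] [241.5024 331.6493]
[171.7, 372.1] [ 0.7112 -0.3448  0.    ]
[243.7, 146.5] [0.5108 0.3024 0.    ]
```

```bash
python3 -m inch '[[[0,0,-40,0],[-1,50,0,0],[-1,50,0,0],[-1,50,0,0],[-1,50,0,0],[-1,50,0,0],[0,0,0,0]]]'; python3 -m inch '[[[0,0,0,-0.171],[0,0,0,-0.171],[0,0,0,-0.171],[0,0,0,-0.171],[0,0,0,-0.171],[0,0,0,-0.171],[0,0,0,-0.171],[0,0,0,-0.171],[0,0,0,-0.171],[0,0,0,0]]]'
```

```text
time: 50.2
tool_pos: [0.6057, -0.4212, 0.1715]
tool_rot: [3.14, 0.0, 0.006]
contact_force: [-0.7, 0.9, 0.1]
opening: 0.0918
time: 51.45
tool_pos: [0.6077, -0.4156, 0.1726]
tool_rot: [3.141, 0.001, 1.549]
contact_force: [-0.4, 0.3, 0.3]
opening: 0.0917
```

```bash
python3 -m inch '[[[6,0,30,0],[0,0,35,0],[0,0,35,0],[0,0,30,0],[0,0,20,0],[0,0,8,0],[0,0,5,0],[0,0,0,0]]]'; python3 -m inch '[[[0,0,0,0],[0,0,0,0],[0,0,0,0],[0,0,0,0],[0,0,0,0],[0,0,0,0]]]' 1 40; python3 -m inch '[[[0,0,-20,0],[0,0,-40,0],[0,0,-45,0],[0,0,-40,0],[0,0,-20,0],[0,0,0,0]]]'
```

```text
time: 52.45
tool_pos: [0.6081, -0.4101, 0.0096]
tool_rot: [3.141, 0.001, 1.55]
contact_force: [0.5, 0.3, 0.5]
opening: 0.092
time: 53.2
tool_pos: [0.6077, -0.4098, 0.0088]
tool_rot: [-3.141, -0.0, 1.551]
contact_force: [-0.3, -0.7, -0.1]
opening: 0.044
time: 53.95
tool_pos: [0.6086, -0.4104, 0.1774]
tool_rot: [3.137, 0.004, 1.551]
contact_force: [0.6, -0.2, -1.9]
opening: 0.0446
```

```bash
python3 -m inch '[[[20,-15,0,0],[43,-14,0,0],[43,0,0,0],[43,0,0,0],[43,0,0,0],[43,0,0,0],[43,0,0,0],[40,0,0,0],[0,0,0,0.171]]]'; python3 -m inch '[[[0,0,0,0.171],[0,0,0,0.171],[0,0,0,0.171],[0,0,0,0.171],[0,0,0,0.171],[0,0,0,0.171],[0,0,0,0.171],[0,0,0,0.171],[0,0,30,0],[0,0,20,0]]]'; python3 -m inch '[[[0,0,30,0],[0,0,25,0],[0,0,15,0],[0,0,8,0],[0,0,0,0],[0,0,0,0]]]'
```

```text
time: 55.08
tool_pos: [0.5844, -0.088, 0.1729]
tool_rot: [-3.139, -0.001, 1.38]
contact_force: [0.1, -0.8, -1.7]
opening: 0.0439
time: 56.32
tool_pos: [0.584, -0.0909, 0.1218]
tool_rot: [-3.141, 0.003, 0.012]
contact_force: [-0.5, 0.6, -1.7]
opening: 0.0441
time: 57.08
tool_pos: [0.5857, -0.0914, 0.0467]
tool_rot: [3.141, -0.001, 0.012]
contact_force: [-0.2, 0.1, -1.0]
opening: 0.0445
```

```bash
python3 -m inch '[[[0,0,6,0],[0,0,4.5,0],[0,0,0,0]]]'; python3 -m inch '[[[0,0,0,0],[0,0,0,0],[0,0,0,0],[0,0,-20,0],[0,0,-40,0],[0,0,-50,0],[0,0,-40,0],[-45,0,0,0],[-45,0,0,0],[-50,0,0,0]]]' -0.3
python3 - <<'E'
from h import *
t=cam("top"); s=cam("side"); print(observe()["tool_pos"])
for x in place_of("side","bird1_c")[:6]+place_of("top","bird1_c")[:0]: print(x["conf"],x["at"],onz(s,x["at"],.042))
for x in place_of("top","bird1_c")[:6]: print("top",x["conf"],x["at"],onz(t,x["at"],.042))
cv2.imwrite("pics/p11.png",np.hstack([cv2.resize(t["img"][140:300,180:460],(460,300)),cv2.resize(s["img"][130:290,130:350],(340,300))]))
E
```

```text
time: 57.45
tool_pos: [0.5848, -0.0912, 0.0348]
tool_rot: [-3.141, 0.001, 0.012]
contact_force: [-0.5, 0.0, -1.2]
opening: 0.0441
time: 58.7
tool_pos: [0.444, -0.0929, 0.1855]
tool_rot: [3.141, -0.001, 0.012]
contact_force: [0.1, 0.3, 0.9]
opening: 0.0597
[ 0.4404 -0.092   0.1851]
```

View pics/p11.png

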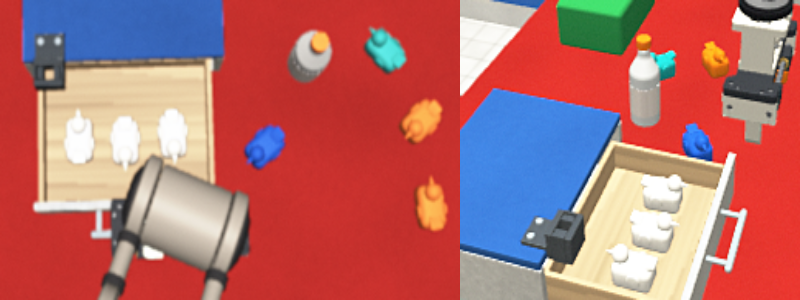

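All three birds stand flat and apart on the drawer floor (crop (140,80), (140,125), (135,172)). Closing the drawer by pushing on the bar with the fingers shut.

```bash
python3 -m inch '[[[-30,-40,0,0],[0,-39,0,0],[0,0,30,0],[0,0,40,0],[0,0,40,0],[0,0,25,0],[0,0,0,0],[0,0,0,0]]]' 1 40; python3 -m inch '[[[10,0,0,0],[15,0,0,0],[20,0,0,0],[20,0,0,0],[20,0,0,0],[20,0,0,0],[20,0,0,0],[20,0,0,0],[20,0,0,0],[20,0,0,0]]]'
```

```text
time: 59.95
tool_pos: [0.4156, -0.0144, 0.0509]
tool_rot: [3.141, -0.001, 0.012]
contact_force: [0.1, 0.3, -0.7]
opening: 0.0004
time: 61.2
tool_pos: [0.6, -0.0117, 0.0513]
tool_rot: [-3.141, 0.0, 0.012]
contact_force: [-2.8, 1.1, 0.8]
opening: 0.0005
```

```bash
python3 -m inch '[[[8,0,0,0],[7,0,0,0],[5,0,0,0],[4,0,0,0],[0,0,0,0]]]'; python3 -m inch '[[[3,0,0,0],[3,0,0,0],[0,0,0,0]]]'
```

```text
time: 61.82
tool_pos: [0.6237, -0.0119, 0.0504]
tool_rot: [3.141, -0.001, 0.012]
contact_force: [-0.2, 0.9, 0.8]
opening: 0.0006
time: 62.2
tool_pos: [0.6292, -0.0118, 0.0502]
tool_rot: [3.142, 0.0, 0.012]
contact_force: [-2.9, -0.5, 1.7]
opening: 0.0005
```

```bash
python3 -m inch '[[[2,0,0,0],[2,0,0,0],[2,0,0,0],[0,0,0,0]]]'; python3 -m inch '[[[2,0,0,0],[2,0,0,0],[2,0,0,0],[0,0,0,0]]]'
```

```text
time: 62.7
tool_pos: [0.6294, -0.0118, 0.0502]
tool_rot: [-3.141, 0.013, 0.012]
contact_force: [-22.5, -1.9, 16.0]
opening: 0.0007
time: 63.2
tool_pos: [0.6295, -0.0118, 0.0503]
tool_rot: [-3.141, 0.027, 0.013]
contact_force: [-45.2, -3.7, 30.7]
opening: 0.0008
```

Hit the stop at x=.6295, against an expected .629. Backing off and doing a final check.

```bash
python3 -m inch '[[[-12,0,0,0],[-25,0,0,0],[-40,0,-20,0],[-40,0,-50,0],[0,40,-50,0],[0,50,-30,0],[0,50,0,0],[0,50,0,0],[0,0,0,0]]]'
python3 - <<'E'
from h import *
t=cam("top"); s=cam("side"); print(observe()["tool_pos"],observe()["contact_force"])
for l,z in(("drawer_handle",.062),("pin_tip",.01),("pin_grip",.02),("glue",0),("brush_pot",0),("paint_jar",0)):
  for x in place_of("top",l)[:1]: print(l,x["conf"],x["at"],onz(t,x["at"],z))
cv2.imwrite("pics/p12.png",np.hstack([cv2.resize(t["img"][60:330,60:480],(450,300)),cv2.resize(s["img"][130:420,90:350],(340,300))]))
E
```

```text
time: 64.32
tool_pos: [0.5277, -0.2055, 0.1979]
tool_rot: [3.14, -0.002, 0.007]
contact_force: [0.3, 0.7, -0.1]
opening: 0.0009
[ 0.5275 -0.2022  0.1978] [0.0976 0.7642 0.7526]
drawer_handle 0.6 [190.9, 258.6] [ 0.6474 -0.0176  0.062 ]
pin_tip 0.75 [172.7, 256.1] [ 0.71   -0.0095  0.01  ]
pin_grip 0.81 [240.3, 108.2] [0.5201 0.4044 0.02  ]
glue 0.9 [176.8, 364.3] [ 0.6964 -0.3216  0.    ]
brush_pot 0.97 [306.0, 133.4] [0.3377 0.335  0.    ]
paint_jar 0.88 [174.2, 124.8] [0.7122 0.3691 0.    ]
```

View pics/p12.png

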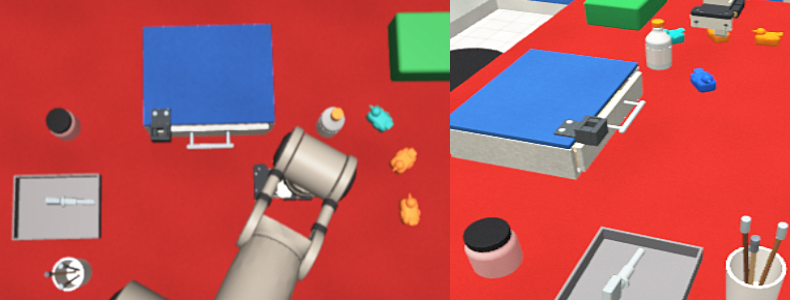

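The drawer is shut, the pin lies in the tray, the plate is seated, everything else stands where it was, and the gripper is free.

```bash
python3 -c "
from cell import *
print(hand_in())"
```

```text
the job is handed in; nothing more can be done
None
```

I finished the whole job and handed it in at about 64 s of the 210 s; the hand-in gives no verdict. I twisted the pin loose with less than about 20 N of upward pull in the readings and laid it in the tray. Then I pulled the drawer to its stop, put all three white birds side by side on its floor, and pushed it shut.

- **Bird knocked aside:** one bird was shifted towards the glue bottle partway through. I nudged it about 35 mm away with closed fingers before gripping it, so the gripper would clear the bottle.
- **Last checks:** the drawer stopped at the position expected for fully shut, and in the pictures the pin lies inside the tray and the lock plate looks seated. The glue, brush pot and paint jar look undisturbed, and the gripper is clear of everything.
- **Disagreements:**
  - In the last picture the network placed the pin's tip at the drawer unit, which is a false hit; both camera pictures show it in the tray.
  - It found no birds in the open drawer, so I confirmed those by eye.
  - Its handle position was about 3 mm off what I expected, within the camera's accuracy.
- **Not measured:** the lock plate's lift and the drawer's exact opening cannot be read directly. I judged them from the forces, the arm's position and the pictures.

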